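# Put the empty tray on the parcel scale and tare it

### The job

The red pedal is to be weighed for posting, so get the scale ready: slide or set the empty blue tray from the wooden board to the middle of the scale's steel pan, square with it and clear of the board, without tipping it. Then, touching neither tray nor pan, press the yellow tare button right down and let it come up again; leave the tray empty on the pan and the pedal, the case and the other things where they are.

Things in the scene. Friction and masses are not known exactly. Their poses are not given: they have to be found in the camera images.
- scale: Low grey parcel scale, fixed. Origin on the bench under the centre of its square steel pan (210 x 210 mm, flat, top 45 mm above the bench, which is z = 0). Its x axis points away from its control strip (70 mm wide, 28 mm high, running along the pan's -x side, which is towards the robot); its -y axis points from the pan to the wooden board. The scale's yaw varies up to about 0.25 rad.
- pan_mid (a point): Centre of the pan's top face, 45 mm above the bench.
- pan: The steel pan of the scale, 210 x 210 x 8 mm, fixed to the scale; origin at the centre of its top face, axes as the scale's.
- board: Maple packing board fixed beside the pan: 210 mm along the scale's x, 260 mm along its y, 46 mm high, so 1 mm higher than the pan, and parted from it by a 6 mm gap across which the tray slides freely. Origin under its centre, axes as the scale's.
- tray: Loose blue plastic tray, open on top, empty, about 0.2 to 0.4 kg: 150 mm along its x, 110 mm along its y, 35 mm high, walls and floor 4 mm thick. Origin at the centre of its underside. It starts on the board, its axes within 0.35 rad of the scale's.
- tare (a joint): Travel of the yellow tare button, m: 0 up, 0.006 fully down. A spring pushes it back up; fully down takes about 4 N. It counts as pressed beyond 0.004 and as let go below 0.0015.
- tare_top (a point): Centre of the top face of the yellow round tare button (32 mm across, in a black housing, on the scale's control strip, at x = -138, y = +55 mm from the scale's origin); it is pressed straight down. The dark green display beside it is only a display.
- pedal: Red chorus pedal, 120 x 72 x 39 mm plus knobs, 0.4 kg, lying in the case; origin at the centre of its underside. Stays there.
- case: Aluminium flight case, fixed, 360 x 260 mm, 85 mm high with its lid propped up to about 0.35 m on the right-hand (-y) side; at the robot's right, origin under its centre.
- slide: Green glass guitar slide: a tube 65 mm high, 31 mm across, standing on end; origin at the centre of its underside. To be left alone.
- hexkeys: Steel hex key set, 105 x 36 x 20 mm, lying flat; origin at the centre of its underside. To be left alone.
- picks: Black plastic pick holder, 62 x 42 x 64 mm, with coloured picks on top; origin at the centre of its underside. To be left alone.
Mind the look-alikes: they are no part of the job. There is more than one size of the tray; the job needs the largest.

How it is judged (in metres and radians):
On the way, in this order (a step that is already met when the one before it is completed fails the run):
1. the empty tray rests on the pan, near its middle, square with it and clear of the board (horizontal distance between tray and pan_mid below 0.03 m and angle between the y axis of tray and the y axis of scale, either way round below 0.25 rad and angle between tray's own z axis and vertical below 0.05 rad and contact force between tray and pan above 0.8 N and contact force between tray and board below 0.05 N and linear speed of tray below 0.02 m/s), for 0.2 s.
2. the tare button is pressed down while the tray rests on the pan and the robot touches neither tray nor pan (all of step 1 and contact force between each of the fingers, the arm and tray below 0.05 N and contact force between each of the fingers, the arm and pan below 0.05 N and value of joint tare above 0.004 m), for 0.1 s.
At the end, for the whole second after the job is handed in: The tray rests level on the pan, its centre within 30 mm of the pan's centre, its sides within 0.25 rad of the pan's, not touching the board; the tare button is up again; the robot touches neither tray nor pan (all of step 1 and contact force between each of the fingers, the arm and tray below 0.05 N and contact force between each of the fingers, the arm and pan below 0.05 N and value of joint tare below 0.0015 m and angular speed of tray below 0.1 rad/s).
It fails at once if the pedal is moved by more than 20 mm (distance of pedal from where it was at the start of the episode above 0.02 m).
It fails at once if the glass slide is moved by more than 20 mm (distance of slide from where it was at the start of the episode above 0.02 m).
It fails at once if the hex key set is moved by more than 20 mm (distance of hexkeys from where it was at the start of the episode above 0.02 m).
It fails at once if the pick holder is moved by more than 20 mm (distance of picks from where it was at the start of the episode above 0.02 m).
It fails at once if the tray is tipped by more than 0.35 rad (angle between tray's own z axis and vertical above 0.35 rad).
It also fails if it takes over 42 s, if anything falls off the work surface, if the arm or the gripper's body presses on something with over 40 N, if the wrist force passes 120 N, or if a joint passes its speed limit or range.

### The arm

A 6-joint arm with a two-finger parallel gripper is mounted at the origin on the work surface. World frame = base frame: x ahead of the robot, y to its left, z up, the work surface at z = 0. Lengths are in mm, angles in rad, forces in N, time in s.
With the tool pointing down it reaches from about 275 to 825 mm from the base axis. Payload 5.2 kg.
Tool frame: the origin (TCP) lies at the very end of the fingers, on their centre line; the grasp point (between the pads) lies 19 mm behind it; z points along the fingers, y is the direction in which the jaws open and shut (so a half turn about z gives the same grasp; the last joint's range is limited). The gripper opens to 93 mm and grips with 3 to 60 N. Pads are 15 mm wide; open, the fingers measure 128 mm over their backs; the gripper's body (75 mm by 188 mm) begins 65 mm behind the grasp point.
Start: joints at [-1.397, 0.259, 1.535, -0, 1.348, -0.203], TCP at [202.391, -511.412, 193.153] pointing down, gripper open.
Joint ranges: [-3.14, 3.14], [-0.91, 2.08], [0.19, 2.58], [-1.22, 4.36], [0.22, 2.71], [-3.12, 3.12]. Speed limits (rad/s): [2.57, 2.57, 3.14, 3.14, 3.14, 3.14].

### API

Orientations are given as [roll, pitch, yaw] about the fixed x, y, z axes, in that order (R = Rz(yaw) Ry(pitch) Rx(roll)).
In Python, from bench import robot gives the robot as it stands. The module is installed in compiled form; this text tells all that it offers. Calls block until the motion is done:
- robot.move_ptp(position, orientation): joint-space move of the TCP to a pose.
- robot.move_linear(position, ori=None, speed=150, f_stop=None): straight line of the TCP; ori=None keeps the orientation; speed is the mean speed in mm/s. With f_stop (N) it stops when the force on the tool has changed by that much, and returns True; else False.
- robot.move_j(angles): joint-space move.
- robot.move_gripper(opening): opening from 0.0 (shut) to 1.0 (fully open); the grip force is fixed at half the most; returns when the fingers have stopped.
- robot.sleep(seconds).
- robot.inverse_kinematics(position, orientation): joint angles nearest the present ones, or None.
- robot.get_image(name): name is "scene" or "top" or "wrist"; returns a dict with "img" (480x640x3 uint8, blue, green, red), "fovy" (degrees; the focal length in pixels is half the picture's height over the tangent of half this angle, whatever the lens; pixels are square), "cx", "cy" (the principal point, pixels), "eye" and "orientation" of the camera in the world. Camera axes: x right, y down, z forward; pixel columns grow to the right and rows downward; lengths in mm; the calibration is good to about 2 mm. A picture is of the moment at which its call begins. There is no depth.
A pose or a line that the arm cannot do raises robot.MotionError and nothing moves.
- robot.hand_in(): hands the job in, once; it reports no verdict.
Readings, each from a call of its own:
- robot.current_t(): time.
- robot.current_qpos(): joint angles.
- robot.current_joint_vel(): joint speeds.
- robot.current_joint_efforts(): joint torques, N m.
- robot.current_tcp_pos(): TCP position.
- robot.current_eef_rot(): TCP orientation.
- robot.current_contact_force(): force on the tool from outside, world axes, zero at the start.
- robot.current_ft_torque(): the same for the moment, N m.
- robot.current_gripper_width(): opening from 0.0 (shut) to 1.0 (fully open).
Only numpy, scipy, OpenCV 4.12 (cv2) and the standard library are available. Lean on these libraries where they do the work, as an engineer would, in place of code of your own. Each camera call takes 0.05 s, during which the arm holds its last target. There are 200 camera calls.

## Working session

There is one attempt and no reset: what is moved stays moved. The work goes in short steps, each a Python script; the robot and the scene stay as the last script left them, time stands still between calls to the robot, and variables do not carry over. Pictures are saved under pics/ and viewed, about 8 in all and at most 12, crops included, and the job is handed in when it is done.

```bash
mkdir -p pics
cat > h.py <<'E'
import numpy as np, cv2
from scipy.spatial.transform import Rotation as Rn
from bench import robot
def cam(n):
    c=robot.get_image(n); return c
def ray(c,uv,z):
    f=c["img"].shape[0]/2/np.tan(np.radians(c["fovy"])/2)
    o=np.array(c["orientation"]); R=o if o.shape==(3,3) else Rn.from_euler('xyz',o).as_matrix()
    uv=np.atleast_2d(np.array(uv,float))
    d=np.c_[(uv[:,0]-c["cx"])/f,(uv[:,1]-c["cy"])/f,np.ones(len(uv))]@R.T
    e=np.array(c["eye"]); return (e+d*((z-e[2])/d[:,2:]))[:,:2]
E
python3 - <<'E'
from h import *
import pickle
for n in ("top","scene"):
    c=cam(n); cv2.imwrite(f"pics/{n}0.png",c["img"]); pickle.dump(c,open(n+"0.pkl","wb"))
    print(n,{k:v for k,v in c.items() if k!="img"})
E
```

```text
top {'fovy': 56.31974709193697, 'cx': 318.0625137564437, 'cy': 240.2522010131883, 'eye': array([ 377.11122166,  -52.19653564, 1208.32798538]), 'orientation': array([-2.96641779,  0.01361078, -1.56407887])}
scene {'fovy': 55.531566868581415, 'cx': 323.308742934865, 'cy': 235.42952568465657, 'eye': array([1076.89578457,  210.59224007, 1040.47812895]), 'orientation': array([-2.61897127,  0.00667839,  2.02038098])}
```

View pics/top0.png

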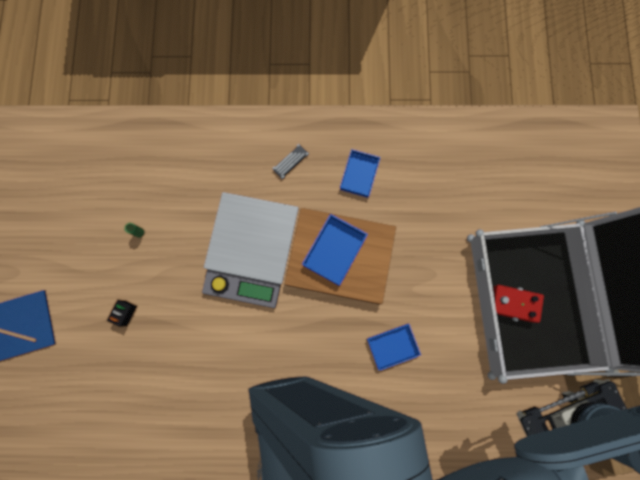

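View pics/scene0.png

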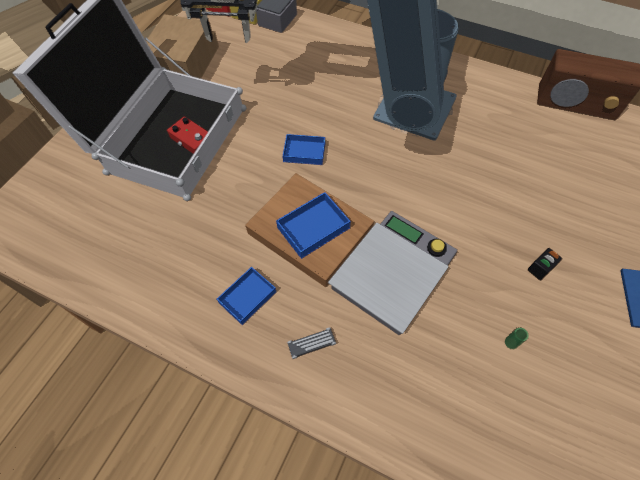

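The top view shows three blue trays, at (360,174), (334,250) on the board, and (393,347). The one at (334,250) fits, since it is on the maple board and looks largest. The pan is at (253,238) and the tare button at (219,285). Next I'll measure them and confirm the tray with a crop.

```bash
cat >> h.py <<'E'
def rect(p):
    (c,(w,h),a)=cv2.minAreaRect(np.float32(p).reshape(-1,1,2))
    a=np.radians(a)
    if w<h: w,h,a=h,w,a+np.pi/2
    a=(a+np.pi/2)%np.pi-np.pi/2   # direction of the long side
    return np.array(c),w,h,a
def blobs(img,lo,hi,amin):
    m=cv2.inRange(cv2.cvtColor(img,cv2.COLOR_BGR2HSV),lo,hi)
    cs,_=cv2.findContours(m,cv2.RETR_EXTERNAL,cv2.CHAIN_APPROX_NONE)
    return [c for c in cs if cv2.contourArea(c)>amin]
def tri(c1,u1,c2,u2):
    L=[]
    for c,u in((c1,u1),(c2,u2)):
        e=np.array(c["eye"]);p=np.r_[ray(c,u,0)[0],0];d=(p-e)/np.linalg.norm(p-e);L.append((np.eye(3)-np.outer(d,d),e))
    A=sum(a for a,_ in L);return np.linalg.solve(A,sum(a@e for a,e in L))
BLUE=((105,120,40),(125,255,255)); YEL=((20,120,90),(35,255,255))
E
python3 - <<'E'
from h import *
import pickle
C={n:pickle.load(open(n+"0.pkl","rb")) for n in("top","scene")}
yel={}
for n,c in C.items():
    for b in blobs(c["img"],*BLUE,300):
        if b[:,0,0].min()<60 or b[:,0,0].max()>620: continue
        print(n,"blue px",b[:,0].mean(0).round(),"rim rect",rect(ray(c,b[:,0],35+46)),"on bench h30",rect(ray(c,b[:,0],30))[1:3])
    ys=blobs(c["img"],*YEL,20)
    for b in ys: print(n,"yel",cv2.contourArea(b),cv2.minEnclosingCircle(b))
    hsv=cv2.cvtColor(c["img"],cv2.COLOR_BGR2HSV)
    m=cv2.inRange(hsv,(0,0,140),(180,40,255)); m=cv2.morphologyEx(m,cv2.MORPH_OPEN,np.ones((5,5)))
    cs,_=cv2.findContours(m,cv2.RETR_EXTERNAL,cv2.CHAIN_APPROX_NONE)
    for b in cs:
        if cv2.contourArea(b)>3000: print(n,"grey px",b[:,0].mean(0).round(),cv2.boxPoints(cv2.minAreaRect(b)).round().tolist(),rect(ray(C[n],b[:,0],45)))
c=C["top"]["img"][190:370,190:430]
cv2.imwrite("pics/crop.png",cv2.resize(c,None,fx=3.3,fy=3.3,interpolation=cv2.INTER_CUBIC))
E
```

```text
top blue px [393. 347.] rim rect (array([ 312.85949707, -220.88595581]), 107.49443817138672, 78.91134643554688, np.float64(-1.2229468419344105)) on bench h30 (112.35746765136719, 82.48129272460938)
top blue px [334. 250.] rim rect (array([553.36444092, -77.28773499]), 148.6822509765625, 105.99634552001953, np.float64(-0.5016925445776881)) on bench h30 (155.40855407714844, 110.79161834716797)
top blue px [359. 173.] rim rect (array([ 755.62084961, -142.47357178]), 110.80796813964844, 74.87582397460938, np.float64(-0.2807234110310892)) on bench h30 (115.82093048095703, 78.26317596435547)
top yel 129.5 ((218.26315307617188, 283.52630615234375), 6.907683849334717)
top grey px [251. 237.] [[204.0, 267.0], [219.0, 190.0], [298.0, 206.0], [282.0, 283.0]] (array([592.55957031, 142.05834961]), 210.5631866455078, 209.04359436035156, np.float64(1.3771658734185053))
scene blue px [246. 295.] rim rect (array([ 795.30377197, -125.24560547]), 111.07797241210938, 87.02591705322266, np.float64(-0.28326939303320486)) on bench h30 (116.98220825195312, 91.65168762207031)
scene blue px [313. 225.] rim rect (array([561.86413574, -72.44910431]), 156.62730407714844, 123.1300277709961, np.float64(-0.5017643167690657)) on bench h30 (164.9526824951172, 129.6748504638672)
scene blue px [304. 149.] rim rect (array([ 358.75634766, -202.99302673]), 109.35477447509766, 97.49237823486328, np.float64(-1.223767794629941)) on bench h30 (115.16739654541016, 102.6744613647461)
scene yel 117.5 ((437.3947448730469, 244.86842346191406), 6.662198543548584)
scene yel 29.5 ((234.0, 8.800000190734863), 4.3864426612854)
scene grey px [389. 277.] [[328.0, 282.0], [374.0, 215.0], [448.0, 266.0], [402.0, 333.0]] (array([591.53308105, 142.81304932]), 209.3008270263672, 208.11212158203125, np.float64(-0.19449584757261285))
```

View pics/crop.png

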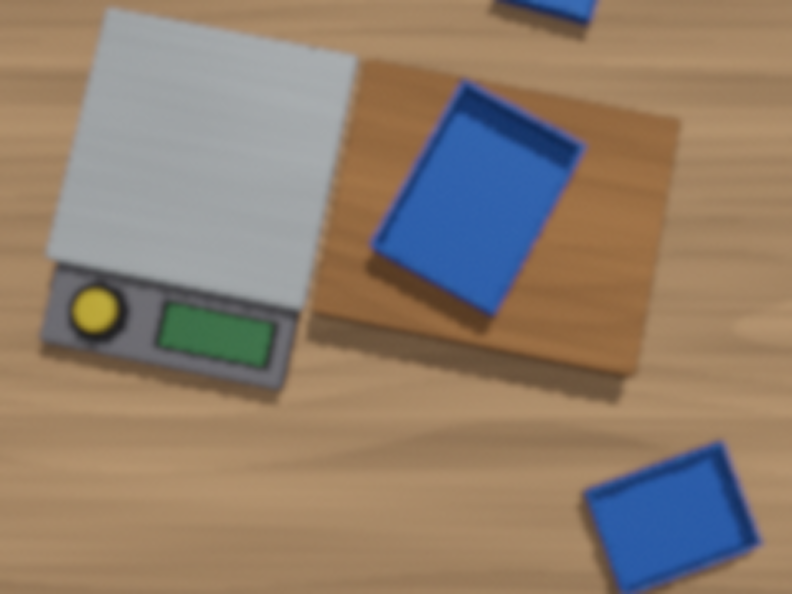

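The crop confirms the target. The tray on the board measures about 149×106 mm, and the other two about 110×80 mm. The pan centre is about (592,142) with yaw −0.194, agreeing in both views. Next I'll grip the tray's +y long wall at mid-length and drag it across at constant height.

Run:
```python
from h import *
import pickle
T,S=[pickle.load(open(n+"0.pkl","rb")) for n in("top","scene")]
print("tare",tri(T,(218.3,283.5),S,(437.4,244.9)))
s=-.194; P=np.array([592.,142.4]); R=lambda a:np.array([[np.cos(a),-np.sin(a)],[np.sin(a),np.cos(a)]])
print("tare from scale", P+R(s)@[-138,55])
a=-.502; c=np.array([555.,-77.]); g=c+R(a)@[0,53]
print(robot.current_eef_rot(), g)
p=robot.current_tcp_pos(); robot.move_linear([p[0],p[1],260])
# yaw a or a+pi: same grasp; take the one nearest in the last joint
opts=[]
for k in (-1,0,1):
    o=[np.pi,0,a+k*np.pi]; q=robot.inverse_kinematics([*g,150],o)
    if q is not None: opts.append((abs(q[5]),k,o)); print(k,np.round(q,2))
o=min(opts)[2]
robot.move_gripper(0.5)
robot.move_ptp([*g,160],o)
print("hit",robot.move_linear([*g,62],speed=70,f_stop=8), robot.current_tcp_pos(),robot.current_t())
c=cam("wrist"); cv2.imwrite("pics/w1.png",c["img"])
```

```text
tare [467.39521881 222.94413462  47.98655196]
tare from scale [467.191946  222.9726359]
[-3.14002765e+00 -3.34492822e-04  3.76806779e-01] [580.50252642 -30.53903632]
-1 [-0.24  0.35  1.52  0.    1.27 -1.31]
0 [-0.24  0.35  1.52 -0.    1.27  1.83]
1 [-0.24  0.35  1.52  0.    1.27 -1.31]
hit False [580.88582327 -30.60893098  62.50320315] 5.3583
```

View pics/w1.png

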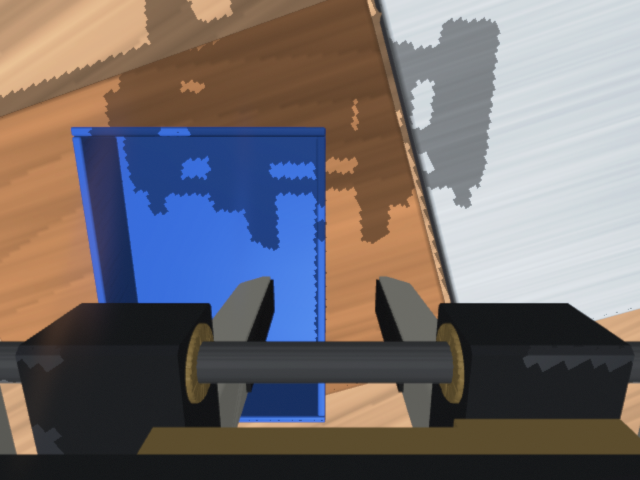

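The wrist view shows the right-hand wall (column ~322) centred between the fingers (columns 270 and 378), and the tray is parallel to the tool. The wall's corners are at (325,128) and (325,420). I'll cast those to get the grip's offset along the wall, then grip and slide.

Run:
```python
from h import *
R=lambda a:np.array([[np.cos(a),-np.sin(a)],[np.sin(a),np.cos(a)]])
s=-.194; P=np.array([592.,142.4])
c=cam("wrist"); e=ray(c,[(325,128),(325,420)],81); print("edge ends",e,"len",np.linalg.norm(e[0]-e[1]))
t=np.array(robot.current_tcp_pos()); rot=np.array(robot.current_eef_rot())
off=(R(-(-.502))@(e.mean(0)-t[:2]))[0]; print("wall mid minus tcp along x",off, rot)
if abs(off)>20: off=0
robot.move_gripper(0.0); print("width",robot.current_gripper_width(),robot.current_contact_force())
g=P+R(s)@[-off,53]
o=[np.pi,0,rot[2]+.308]
print("stop",robot.move_linear([*g,t[2]],o,speed=90,f_stop=25), robot.current_tcp_pos(),robot.current_eef_rot(),robot.current_contact_force())
c=cam("wrist"); cv2.imwrite("pics/w2.png",c["img"]); print(robot.current_t())
```

```text
edge ends [[516.19455834   4.63824273]
 [644.50020439 -65.91637717]] len 146.4250429352335
wall mid minus tcp along x -0.39521414687589457 [3.14139370e+00 8.00362985e-04 2.63958787e+00]
width 0.005168580239515483 [ 0.6903327  -0.35562373  0.43625602]
stop False [602.6272402  194.04647664  62.44759289] [-3.14151837e+00 -3.06256422e-07  2.94722812e+00] [ 0.19084241 -0.32142009 -0.03077776]
9.0333
```

View pics/w2.png

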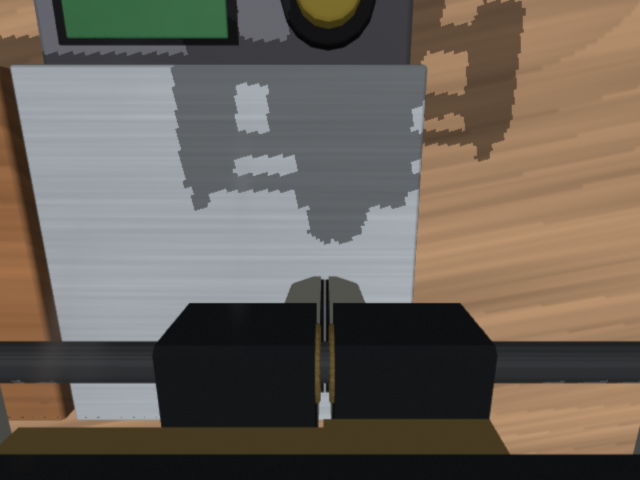

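The wrist view shows an empty pan: the jaws shut on nothing (width 0.005) and the tray stayed behind. I'll lift and look for it.

Run:
```python
from h import *
p=robot.current_tcp_pos(); robot.move_linear([p[0],p[1],160],speed=200)
ims=[]
for n in("top","scene"):
    c=cam(n)
    for b in blobs(c["img"],*BLUE,300):
        if b[:,0,0].min()<60 or b[:,0,0].max()>620: continue
        print(n,b[:,0].mean(0).round(),rect(ray(c,b[:,0],81)))
    ims.append(c["img"][140:380,180:460] if n=="top" else c["img"][120:360,190:470])
cv2.imwrite("pics/both.png",cv2.resize(np.hstack(ims),None,fx=1.42,fy=1.42,interpolation=cv2.INTER_CUBIC)); print(robot.current_t())
```

```text
top [393. 347.] (array([ 312.9335022 , -220.84100342]), 107.57152557373047, 78.72930908203125, np.float64(-1.219639129281505))
top [334. 250.] (array([553.36444092, -77.28773499]), 148.6822509765625, 105.99634552001953, np.float64(-0.5016925445776881))
top [359. 173.] (array([ 755.64709473, -142.48110962]), 110.23199462890625, 74.87582397460938, np.float64(-0.28072327787303486))
scene [246. 295.] (array([ 795.43603516, -125.32415771]), 110.78015899658203, 86.94898986816406, np.float64(-0.28326939303320486))
scene [313. 225.] (array([561.86413574, -72.44910431]), 156.62730407714844, 123.1300277709961, np.float64(-0.5017643167690657))
scene [303. 149.] (array([ 358.94412231, -203.11790466]), 108.99217224121094, 97.22421264648438, np.float64(-1.2237678279194548))
9.775
```

View pics/both.png

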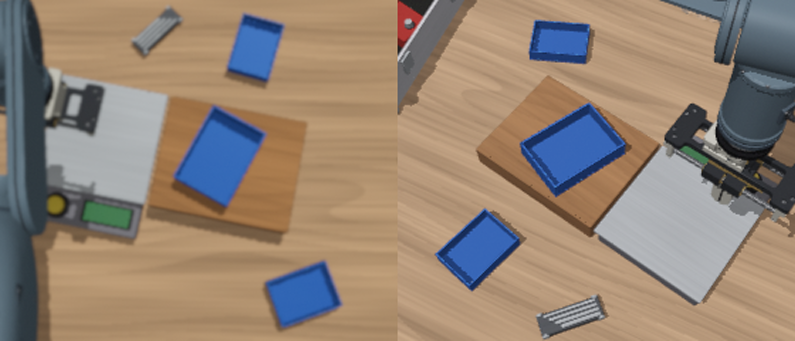

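The picture shows the tray exactly where it was, at (334,250) in the top view, so the fingers closed without touching it. I'll triangulate the rim corners to check their height, since the rim may be lower than I assumed.

Run:
```python
from h import *
import pickle
T,S=[pickle.load(open(n+"0.pkl","rb")) for n in("top","scene")]
def quad(c,near):
    b=min(blobs(c["img"],*BLUE,300),key=lambda b:np.linalg.norm(b[:,0].mean(0)-near))
    return b,cv2.approxPolyDP(cv2.convexHull(b),3,True)[:,0]
_,qt=quad(T,(334,250)); _,qs=quad(S,(313,225)); print("top",qt.tolist(),"scene",qs.tolist())
for u in qt:
    L=[]
    for v in qs:
        X=tri(T,u,S,v); 
        gap=np.linalg.norm(ray(T,u,X[2])[0]-ray(S,v,X[2])[0]); L.append((gap,v.tolist(),X.round(1)))
    L.sort(key=lambda x:x[0]); print(u,L[:2])
```

```text
top [[330, 216], [365, 234], [339, 284], [303, 264]] scene [[325, 193], [349, 220], [349, 227], [301, 257], [278, 228], [277, 220]]
[330 216] [(np.float64(1.3591665161140905), [301, 257], array([646.2, -65.6,  54.1])), (np.float64(36.92641220086104), [325, 193], array([590.3, -46.2, 267.5]))]
[365 234] [(np.float64(1.9120965743865577), [277, 220], array([ 593. , -156. ,   84.4])), (np.float64(3.0595990342582624), [278, 228], array([ 598. , -156.5,   53.5]))]
[339 284] [(np.float64(1.977036626304405), [325, 193], array([465.2, -88. ,  77.9])), (np.float64(54.82761526060419), [301, 257], array([ 503. , -124.1, -247.8]))]
[303 264] [(np.float64(0.8156312746583012), [349, 220], array([515.1,   2.6,  81.4])), (np.float64(2.1422331768146172), [349, 227], array([518.3,   4.5,  54. ]))]
```

The rim is at z≈81 as assumed, so something about the fingertips is off. I'll project the stated TCP into the wrist view and compare it with where the tips appear.

```bash
cat >> h.py <<'E'
def proj(c,X):
    f=c["img"].shape[0]/2/np.tan(np.radians(c["fovy"])/2)
    d=Rn.from_euler('xyz',c["orientation"]).inv().apply(np.atleast_2d(X)-c["eye"])
    return d[:,:2]/d[:,2:]*f+[c["cx"],c["cy"]]
E
python3 - <<'E'
from h import *
c=cam("wrist"); t=np.array(robot.current_tcp_pos()); rot=Rn.from_euler('xyz',robot.current_eef_rot())
print("eye in tool",rot.inv().apply(np.array(c["eye"])-t), "f",240/np.tan(np.radians(c["fovy"])/2), "width",robot.current_gripper_width())
for dz in (0,-10,-19,-30,-45): print(dz,proj(c,t+rot.apply([0,0,dz])).round())
# tip half thickness 17.5: outer edges at TCP level, +-7.5 along x
for x in(-7.5,7.5): print(x,proj(c,t+rot.apply([[x,-17.5,0],[x,17.5,0]])).round().tolist())
c0=cam("top"); s=cam("scene"); print("tcp in top",proj(c0,t),"scene",proj(s,t))
i=s["img"]; u,v=proj(s,t)[0].astype(int); k=i[max(v-45,0):v+45,u-60:u+60].copy(); k=cv2.resize(k,None,fx=6,fy=6,interpolation=cv2.INTER_CUBIC); cv2.circle(k,(360,min(v,45)*6),5,(255,0,255),2); cv2.imwrite("pics/tip.png",k)
E
```

```text
eye in tool [  69.50032109   -0.61163083 -190.28410214] f 387.4200250975272 width 0.0030915699055875353
0 [[326. 276.]]
-10 [[326. 283.]]
-19 [[326. 290.]]
-30 [[326. 300.]]
-45 [[326. 314.]]
-7.5 [[292.0, 290.0], [359.0, 290.0]]
7.5 [[292.0, 263.0], [360.0, 263.0]]
tcp in top [[222.21862291 224.07761096]] scene [[415.0596577  264.47923608]]
```

View pics/tip.png

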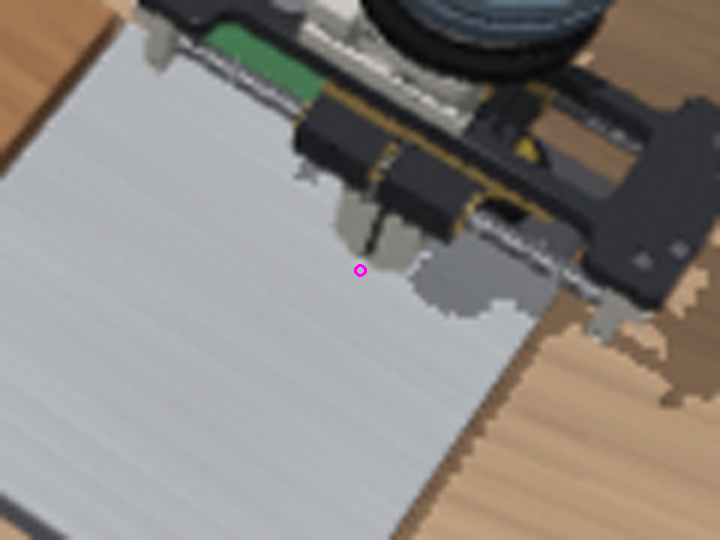

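The picture shows the tips ending a little above the marked TCP at crop (360,270). I'll settle it by touch, lowering the fingers gently onto the pan, whose top is known to be at 45 mm.

Run:
```python
from h import *
p=robot.current_tcp_pos()
robot.move_linear([p[0],p[1],70],speed=200)
print(robot.move_linear([p[0],p[1],25],speed=25,f_stop=4), robot.current_tcp_pos(),robot.current_contact_force())
robot.move_linear([p[0],p[1],120],speed=200); print(robot.current_t(), robot.current_tcp_pos())
```

```text
False [601.91337843 193.91214384  25.17824077] [ 0.89996038 -0.19048566  0.14503056]
13.1 [601.23454637 193.80361703 119.2918936 ]
```

At a reported z of 25 there is still no contact with the pan at 45, so the real tips sit at least 20 mm behind the stated TCP. I'll go on down to find the exact offset.

Run:
```python
from h import *
p=robot.current_tcp_pos()
robot.move_linear([p[0],p[1],28],speed=250)
print(robot.move_linear([p[0],p[1],5],speed=20,f_stop=4), robot.current_tcp_pos(),robot.current_contact_force())
z=robot.current_tcp_pos()[2]
robot.move_linear([p[0],p[1],z+75],speed=250); print(robot.current_t())
```

```text
True [601.45373471 193.85553244  19.83055931] [-1.16565333 -0.11228992  3.33792903]
14.6667
```

The tips touch the pan at a reported z of 19.8, so the fingers are about 25 mm shorter than stated. Now I'll regrasp that much lower, and check the grip width before sliding.

Run:
```python
from h import *
R=lambda a:np.array([[np.cos(a),-np.sin(a)],[np.sin(a),np.cos(a)]])
s=-.194; P=np.array([592.,142.4]); a=-.502; D=25
g=np.array([579.5,-32.5]); yaw=2.6396
p=robot.current_tcp_pos(); 
robot.move_gripper(0.4)
robot.move_ptp([*g,105-D],[np.pi,0,yaw])
print("hit",robot.move_linear([*g,59-D],speed=80,f_stop=6),robot.current_tcp_pos())
robot.move_gripper(0.0); w=robot.current_gripper_width(); print("width",w,robot.current_contact_force())
if w>.02:
    z=robot.current_tcp_pos()[2]
    print("stop",robot.move_linear([*(P+R(s)@[0,53]),z],[np.pi,0,yaw+.308],speed=90,f_stop=25),robot.current_tcp_pos(),robot.current_contact_force(),robot.current_gripper_width())
c=cam("wrist"); cv2.imwrite("pics/w3.png",c["img"]); print(robot.current_t())
```

```text
hit False [579.74760272 -32.36961444  34.08959434]
width 0.03988543685357434 [-0.41005968  1.08843058  1.32229703]
stop False [602.20460203 194.08469813  34.21677578] [ 0.53349701 -0.053116   -2.52162736] 0.04226759537642156
20.4417
```

View pics/w3.png

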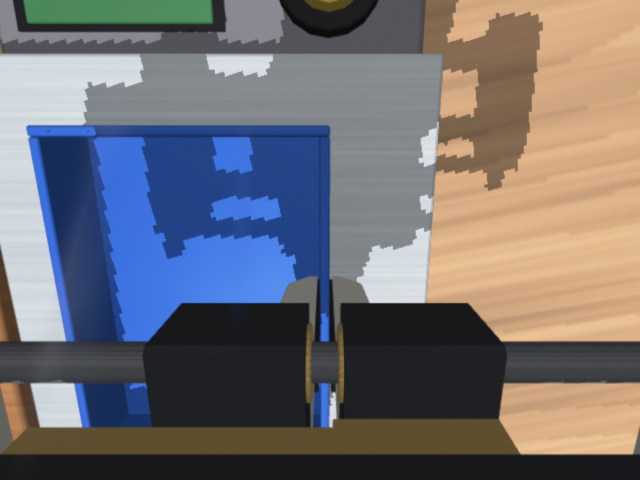

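The wrist view shows the wall held between the pads (width 0.042, about 4 mm). The tray is on the pan, square with it and clear of the board. Next I'll set it down, release, withdraw and check its pose from above.

Run:
```python
from h import *
R=lambda a:np.array([[np.cos(a),-np.sin(a)],[np.sin(a),np.cos(a)]])
s=-.194; P=np.array([592.,142.4]); D=25
p=robot.current_tcp_pos(); robot.move_linear([p[0],p[1],p[2]-1],speed=10)
robot.move_gripper(0.25)
robot.move_linear([p[0],p[1],110-D],speed=120)
robot.move_ptp([467.3,223,110-D],[np.pi,0,2.9476]); robot.move_gripper(0.0)
for n,near in(("top",None),("scene",None)):
    c=cam(n)
    for b in blobs(c["img"],*BLUE,300):
        m=b[:,0].mean(0)
        if 60<b[:,0,0].min() and b[:,0,0].max()<620:
            r=rect(ray(c,b[:,0],80)); print(n,m.round(),r, "from pan",R(-s)@(r[0]-P))
    if n=="scene": cv2.imwrite("pics/s4.png",cv2.resize(c["img"][120:360,230:520],None,fx=2.5,fy=2.5))
print(robot.current_t(),robot.current_tcp_pos())
```

```text
top [393. 347.] (array([ 312.85470581, -220.99865723]), 107.6669692993164, 78.84577941894531, np.float64(-1.2196387298073414)) from pan [-203.85084034 -410.39677659]
top [249. 235.] (array([590.61193848, 140.61782837]), 148.41343688964844, 108.96045684814453, np.float64(-0.19199753615400894)) from pan [-1.01844615 -2.01633776]
top [359. 173.] (array([ 755.95666504, -142.55363464]), 110.90628051757812, 74.94224548339844, np.float64(-0.2807235441891436)) from pan [ 215.81589078 -247.99972418]
scene [246. 295.] (array([ 795.1427002 , -125.67427063]), 110.89562225341797, 87.03958892822266, np.float64(-0.2832692598751505)) from pan [ 251.01273818 -223.88250599]
scene [389. 271.] (array([599.19378662, 143.08242798]), 160.76327514648438, 111.79876708984375, np.float64(-0.19364803023958554)) from pan [6.92727584 2.05648324]
scene [303. 149.] (array([ 358.1958313, -203.5491333]), 109.10577392578125, 97.32553100585938, np.float64(-1.223768094235564)) from pan [-162.72428478 -384.53348265]
23.1167 [467.3528608  222.98656775  84.97776585]
```

View pics/s4.png

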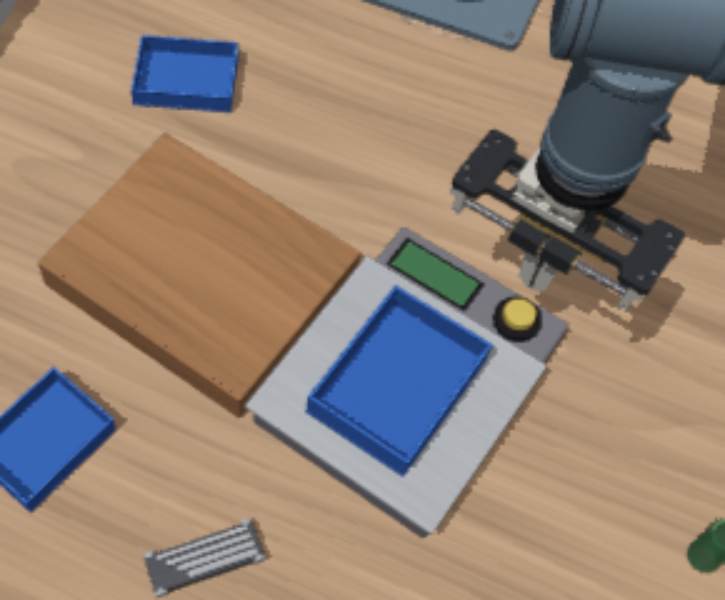

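The tray is within about 3 mm of the pan centre, with its angle within 0.002 rad of the pan's, and it is clear of the board. Now the tare press.

Run:
```python
from h import *
x,y=467.3,223
robot.move_linear([x,y,30],speed=120)
print("first touch",robot.move_linear([x,y,16],speed=15,f_stop=1.2),robot.current_tcp_pos()[2],robot.current_contact_force()[2])
print("bottom",robot.move_linear([x,y,10],speed=12,f_stop=9),robot.current_tcp_pos()[2],robot.current_contact_force()[2])
robot.sleep(.4); print(robot.current_tcp_pos()[2],robot.current_contact_force()[2])
robot.move_linear([x,y,110],speed=120); robot.sleep(.3)
T=cam("top");S=cam("scene")
for n,c in(("top",T),("scene",S)):
    for b in blobs(c["img"],*BLUE,1500):
        if 60<b[:,0,0].min() and b[:,0,0].max()<620: print(n,rect(ray(c,b[:,0],80)))
    print("yel",[cv2.minEnclosingCircle(b)[0] for b in blobs(c["img"],*YEL,20)])
print(robot.current_t(),robot.current_contact_force())
```

```text
first touch True 22.821673738252606 1.3042222663645857
bottom True 18.728260218760262 6.925909787978871
18.753063861585385 7.11086090867134
top (array([590.61193848, 140.61782837]), 148.41343688964844, 108.96045684814453, np.float64(-0.19199753615400894))
yel [(219.5, 283.0)]
scene (array([ 795.23181152, -125.66011047]), 110.73234558105469, 87.1166000366211, np.float64(-0.2832692598751505))
scene (array([599.20532227, 143.14105225]), 160.76327514648438, 111.91825103759766, np.float64(-0.19364803023958554))
yel [(437.375, 245.0), (245.0, 8.354166984558105)]
26.5583 [ 0.05793426 -0.05901894  0.0949609 ]
```

The push reached 7 N, above the ~4 N stated for fully down, but I only saw about 4.1 mm of travel after first touch. A second, logged press will show whether the stop was really the button's.

Run:
```python
from h import *
x,y=467.3,223
robot.move_linear([x,y,26],speed=150)
for z in (24.5,23.5,22.5,21.5,20.5,19.5,18.5,17.7):
    st=robot.move_linear([x,y,z],speed=15,f_stop=15); print(z,st,round(robot.current_tcp_pos()[2],2),round(robot.current_contact_force()[2],2))
robot.sleep(.4); print(round(robot.current_tcp_pos()[2],2),robot.current_contact_force()[2])
c=cam("scene"); u,v=proj(c,[467,223,48])[0].astype(int)
cv2.imwrite("pics/press.png",cv2.resize(c["img"][v-45:v+45,u-60:u+60],None,fx=6,fy=6,interpolation=cv2.INTER_CUBIC))
robot.move_linear([x,y,110],speed=120); print(robot.current_t())
```

```text
24.5 False 25.25 -0.48
23.5 False 23.93 2.13
22.5 False 22.7 1.53
21.5 False 21.62 3.06
20.5 False 20.6 3.44
19.5 False 19.59 3.03
18.5 False 18.75 5.61
17.7 False 18.64 11.17
18.63 11.381041403314901
30.6333
```

View pics/press.png

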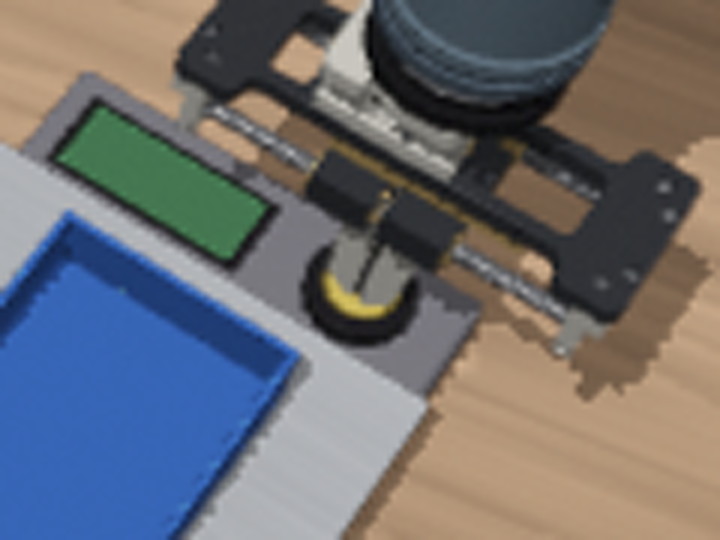

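The log shows the button moving from about 24.5 to 18.65, roughly 6 mm, with spring-like 1.5 to 3.5 N before a hard stop at 11 N. The picture shows the fingertips on the yellow cap inside the housing, with the tray untouched. I'll take a last check and hand in.

Run:
```python
from h import *
c=cam("top")
for b in blobs(c["img"],*BLUE,1500):
    if 60<b[:,0,0].min() and b[:,0,0].max()<620: print(rect(ray(c,b[:,0],80)))
y=cam("scene"); print([cv2.minEnclosingCircle(b)[0] for b in blobs(y["img"],*YEL,20)],robot.current_contact_force(),robot.current_t())
robot.hand_in()
```

```text
(array([590.61193848, 140.61782837]), 148.41343688964844, 108.96045684814453, np.float64(-0.19199753615400894))
[(437.375, 245.0), (245.0, 8.354166984558105)] [-0.22353421 -0.40720476 -0.08100759] 30.7333
the job is handed in; nothing more can be done
```

The empty blue tray is on the pan, the tare button has been pressed and let up, and I handed the job in at about 30.7 s of the 42 s allowed. No verdict is reported.

**What I did:** I gripped the large tray (about 149 × 109 mm) by its long wall, slid it from the board to the pan and let go. I then pressed the tare button twice with closed fingers, from clear of the tray and pan.

**Last checks:**
- **Tray:** its centre is about 2 mm from the pan's centre in the top view. The scene view gave about 7 mm, because it also sees the tray's side. Its angle is within 0.002 rad of the pan's, it is clear of the board, and it did not move during either press.
- **Button:** on the second press it travelled about 6 mm to a hard stop at 11 N. Afterwards its cap was back at its starting image position (437,245). The first press reached about 7 N, and I repeated it because its travel, measured after first touch, came out at only about 4 mm.
- **Other things:** I did not measure the pedal, glass slide, hex keys or pick holder again. The arm did not work near them after the start.

**What disagreed:** the first grasp closed on air and moved nothing. Touching the pan showed that the fingertips end about 25 mm short of the stated TCP, so I corrected all later heights by that amount.

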